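# Check a windowed bottle on the storeroom reader

### The job

A jar that has been checked still stands on the reader's sprung pad: first move it into the shallow metal tray. Then take the bottle with the flat side window out of the grey crate, hold it upright, centred on the pad with its window squarely facing the reader's lens, press it down gently until the pad is fully depressed, keep it there for about two seconds, and then stand it in the shallow tray next to the jar. Both must end up upright on the tray's floor; set them down rather than dropping them, and leave the other two bottles in the crate and the drum lid where they are.

Things in the scene. Friction and masses are not known exactly. Their poses are not given: they have to be found in the camera images.
- reader: Fixed bench reader. Origin on the table under the centre of its sprung pad, z up, -x from the pad towards the head. Head: blue box 170 wide, 170 high, from x = -60 to -190, round black lens nose (40 across) on its face towards the pad, tip at x = -55. Grey foot 140 wide, 38 high, to x = +65. Grey collar round the pad: inner diameter 91, outer 120, top at 58.
- lens (a point): Centre of the lens nose's tip: 55 mm from the pad's axis along the reader's -x, 106 mm above the table.
- pad_top (a point): Centre of the top of the sprung pad, a black rubber disc 84 in diameter; 70 mm above the table when up, 58 mm (level with the collar's top) when fully down.
- pad (a joint): How far the pad is pressed down, m: 0 up, 0.012 fully down on its stop. The spring needs about 6 N to start moving and 14.5 N fully down (so a container's own weight does not press it), and pushes the pad up again.
- jar: Squat amber jar standing on the pad at the start, up to 0.31 kg. Origin at the centre of its underside, z up its axis. Body 72 in diameter to 54 high, shoulder to 60, round white cap 56 in diameter from 60 to 88 high (grip it there). Its turn about its axis does not matter.
- window_bottle: White bottle in the crate with a flat-faced window block on one side, up to 0.36 kg. Origin at the centre of its underside, z up its axis, -x towards the window. Body 66 in diameter to 80 high, shoulder to 94, round black cap 40 in diameter from 94 to 126 high (grip it there). Window block 32 wide, 23 to 73 high, its flat face 47 from the axis.
- window (a point): Centre of the bottle's flat window face: 47 mm from the bottle's axis along its -x, 48 mm above its underside.
- crate: Fixed grey plastic crate, 290 (x) by 136 (y), 50 high, walls and floor 5 thick, holding three bottles in a row along its x axis about 88 mm apart, in any order. Origin at the centre of its underside.
- tray: Fixed shallow metal tray, empty, 280 (x) by 150 (y), 20 high, walls and floor 4 thick. Origin at the centre of its underside. The crate and the tray may stand on either side of the reader.
- plain_bottle: Bystander in the crate: the same bottle as the windowed one (66 in diameter, 126 high) but round, with a paper label and no window. Origin at the centre of its underside.
- tall_bottle: Bystander in the crate: tall amber bottle, 64 in diameter to 100 high, narrowing to a 30 neck at 122, black cap 36 in diameter up to 155 high. Origin at the centre of its underside.
- drum_lid: Bystander lying on the table beyond the reader: brown fibre-drum lid, 130 in diameter, 34 high. Origin at the centre of its underside.
Not all that is in view belongs to the job. What is shaped like the window_bottle but purple or yellow is not meant. What is shaped like the jar but blue is not meant.

How it is judged:
On the way, in this order (a step that is already met when the one before it is completed fails the run):
1. the jar stands upright and released on the floor of the shallow tray (x of jar in the frame of tray between -0.125 and 0.125 m and y of jar in the frame of tray between -0.06 and 0.06 m and z of jar in the frame of tray between -0.004 and 0.012 m and angle between jar's own z axis and vertical below 0.1 rad and contact force between the fingers and jar below 0.3 N and linear speed of jar below 0.03 m/s), for 0.2 s.
2. the upright windowed bottle, within 10 mm of the pad centre, window facing the lens within 0.2 rad, holds the pad down (10.5 of 12 mm or more) for 1 s, fingers off the reader (value of joint pad above 0.0105 m and horizontal distance between window_bottle and pad_top below 0.01 m and angle between window_bottle's own z axis and vertical below 0.1 rad and angle between the x axis of window_bottle and the x axis of reader, either way round below 0.2 rad and horizontal distance between window and lens below 0.03 m and contact force between window_bottle and reader above 5 N and contact force between the fingers and reader below 0.5 N), for 1 s.
At the end, for the whole second after the job is handed in: The jar and the windowed bottle both stand upright (within 0.1 rad) on the floor of the shallow tray, their axes within 125 mm (tray x) and 60 mm (tray y) of its centre, released and at rest, and the pad is up again (less than 2 mm down) (all of step 1 and x of window_bottle in the frame of tray between -0.125 and 0.125 m and y of window_bottle in the frame of tray between -0.06 and 0.06 m and z of window_bottle in the frame of tray between -0.004 and 0.012 m and angle between window_bottle's own z axis and vertical below 0.1 rad and contact force between the fingers and window_bottle below 0.3 N and linear speed of window_bottle below 0.03 m/s and value of joint pad below 0.002 m); the robot touches nothing.
It fails at once if the plain bottle, the tall bottle or the drum lid is moved by more than 25 mm or tipped by more than 0.3 rad (distance of any of plain_bottle, tall_bottle, drum_lid from where it was at the start of the episode above 0.025 m or angle between any of plain_bottle, tall_bottle, drum_lid's own z axis and vertical above 0.3 rad).
It fails at once if the bottle is banged on the reader (over 80 N) (contact force between window_bottle and reader above 80 N).
It fails at once if the jar or the windowed bottle is dropped (falls freely faster than 0.5 m/s) ((contact force between each of the arm, the fingers and jar below 0.1 N and linear speed of jar above 0.5 m/s) or (contact force between each of the arm, the fingers and window_bottle below 0.1 N and linear speed of window_bottle above 0.5 m/s)).
It also fails if it takes over 72 s, if anything falls off the work surface, if the arm or the gripper's body presses on something with over 40 N, if the wrist force passes 120 N, or if a joint passes its speed limit or range.

### The arm

A 6-joint arm with a two-finger parallel gripper is mounted at the origin on the work surface. World frame = base frame: x ahead of the robot, y to its left, z up, the work surface at z = 0. Lengths are in m, angles in rad, forces in N, time in s.
With the tool pointing down it reaches from about 0.35 to 0.8 m from the base axis. Payload 7.3 kg.
Tool frame: the origin (TCP) lies between the finger pads; the fingertips stand 25 mm ahead of it and the grasp point (between the pads) lies 6 mm ahead of it (r.tip_extent is the distance from the TCP to the fingertips, in m); z points along the fingers, y is the line along which they close (so a half turn about z gives the same grasp; the last joint's range is limited). The gripper opens to 85 mm and grips with 20 to 120 N. Pads are 22 mm wide; open, the fingers measure 114 mm over their backs; the gripper's body (76 mm by 85 mm) begins 54 mm behind the grasp point. The pads swing forward as they close: fully open they stand 13 mm farther back than shut.
Start: joints at [-1.484, 0.342, 1.524, -0, 1.275, -0.146], TCP at [0.121, -0.511, 0.256] pointing down, gripper open.
Joint ranges: [-2.53, 2.53], [-0.77, 2.02], [0.04, 2.7], [-1, 4.14], [0.28, 2.66], [-3.11, 3.11]. Speed limits (rad/s): [2.57, 2.57, 3.14, 3.14, 3.14, 3.14].

### API

Orientations are given as a unit quaternion [x, y, z, w].
In Python, from workcell import r, command_gripper, optics gives the robot as it stands. The module is installed in compiled form; this text tells all that it offers. Calls block until the motion is done:
- r.reach(position, orientation): joint-space move of the TCP to a pose.
- r.move_straight(position, orientation=None, speed=0.15, max_force=None): straight line of the TCP; orientation=None keeps the orientation; speed is the mean speed in m/s. With max_force (N) it stops when the force on the tool has changed by that much, and returns True; else False.
- r.movej(angles): joint-space move.
- command_gripper(opening, force=None): finger opening in m; force is the grip in N (None keeps the last); returns when the fingers have stopped.
- r.hold(seconds).
- r.solve_ik(position, orientation): joint angles nearest the present ones, or None.
- r.read_state(): the state.
- optics.get_image(name): name is "scene" or "top" or "wrist"; returns (picture, depth): 480x640x3 uint8, red, green, blue; 480x640 float32, m along the optical axis (not along the pixel's ray), 0 where there is no reading.
- optics.camera_model(name): a dict with "K" (3x3 intrinsics, pixels), "k1" (the pictures are not rectified: a ray, as slopes to the right and down, at radius r is drawn at 1 + k1 r^2 times it, then the intrinsics apply), "R" (3x3) and "t" (3): a world point X has camera coordinates R X + t; the wrist camera has in their place "tool_from_camera" (4x4, takes a point from camera to tool coordinates, whose origin is the TCP and whose axes are the flange's). Camera axes: x right, y down, z forward; pixel columns grow to the right and rows downward; lengths in m; the calibration is good to about 2 mm. A picture is of the moment at which its call begins: read the wrist's pose just before it. camera_model takes no time and is no camera call.
A pose or a line that the arm cannot do raises r.PlanningError and nothing moves.
- r.finish_job(): hands the job in; it is judged then, once.
The state is a dict: "time_s": time; "joint_positions": joint angles; "dq": joint speeds; "tau": joint torques, N m; "eef_pos": TCP position; "eef_rot": TCP orientation; "contact_force": force on the tool from outside, world axes, zero at the start; "torque": the same for the moment, N m; "grip_width": finger opening in m; "grip_force": force on a finger pad.
Only numpy, scipy, OpenCV 4.12 (cv2) and the standard library are available. Lean on these libraries where they do the work, as an engineer would, in place of code of your own. Each camera call takes 0.05 s, during which the arm holds its last target. There are 200 camera calls.

## Working session

There is one attempt and no reset: what is moved stays moved. The work goes in short steps, each a Python script; the robot and the scene stay as the last script left them, time stands still between calls to the robot, and variables do not carry over. Pictures are saved under pics/ and viewed, at most 10 in all, crops included, and the job is handed in when it is done.

```bash
mkdir -p pics; cat > h.py <<'E'
import numpy as np, cv2
from workcell import r, command_gripper, optics
def grab(n):
    s=r.read_state(); im,d=optics.get_image(n); m=optics.camera_model(n); return im,d,m,s
def world(n,d,m,u,v):
    """pixels arrays + depth -> world points (fixed cams)"""
    K=np.array(m["K"]);x=(np.asarray(u,float)-K[0,2])/K[0,0];y=(np.asarray(v,float)-K[1,2])/K[1,1]
    a,b=x.copy(),y.copy()
    for _ in range(10):
        f=1+m["k1"]*(a*a+b*b);a,b=x/f,y/f
    z=d[np.asarray(v,int),np.asarray(u,int)]
    P=np.stack([a*z,b*z,z],-1)
    return (P-np.array(m["t"]))@np.array(m["R"])
E
python3 - <<'E'
from h import *
for n in("scene","top"):
    im,d,m,s=grab(n); cv2.imwrite(f"pics/{n}.png",im[:,:,::-1]); np.savez(f"{n}.npz",im=im,d=d); print(m)
print(s)
E
```

```text
{'K': array([[477.22026147,   0.        , 325.06991936],
       [  0.        , 477.22026147, 235.45890106],
       [  0.        ,   0.        ,   1.        ]]), 'k1': -0.12065068636464184, 'R': array([[ 0.47827715,  0.87799458,  0.01940312],
       [ 0.57176849, -0.29454221, -0.76571906],
       [-0.66658216,  0.37732002, -0.64288244]]), 't': array([-0.29204988, -0.1765344 ,  1.38871117])}
{'K': array([[538.39815045,   0.        , 318.74287118],
       [  0.        , 538.39815045, 238.17596503],
       [  0.        ,   0.        ,   1.        ]]), 'k1': -0.007223318014354536, 'R': array([[ 2.84425932e-02, -9.99595400e-01, -2.33574080e-04],
       [-9.95278316e-01, -2.82980593e-02, -9.28455351e-02],
       [ 9.28013601e-02,  2.87323900e-03, -9.95680497e-01]]), 't': array([0.05071467, 0.51794678, 1.42311009])}
{'time_s': 0.05, 'joint_positions': array([-1.48399778e+00,  3.42690865e-01,  1.52499945e+00, -1.89775943e-05,
        1.27540107e+00, -1.45980058e-01]), 'dq': array([ 0.00104215, -0.00026462, -0.00129825,  0.00067479,  0.00136893,
       -0.00061892]), 'tau': array([ 8.28573120e-04, -4.34871483e+01, -2.46795470e+01, -2.70242135e-04,
        4.25516788e-03,  1.89404140e-06]), 'eef_pos': array([ 0.1211035 , -0.51047441,  0.2556486 ]), 'eef_rot': array([ 9.93233807e-01,  1.16129422e-01,  1.30993386e-05, -7.49307628e-04]), 'contact_force': array([-0.40801948, -0.71792427,  0.28863769]), 'torque': array([-0.02140684,  0.00778263,  0.03218653]), 'grip_force': 0.0, 'grip_width': 0.08560463489059224}
```

View pics/top.png

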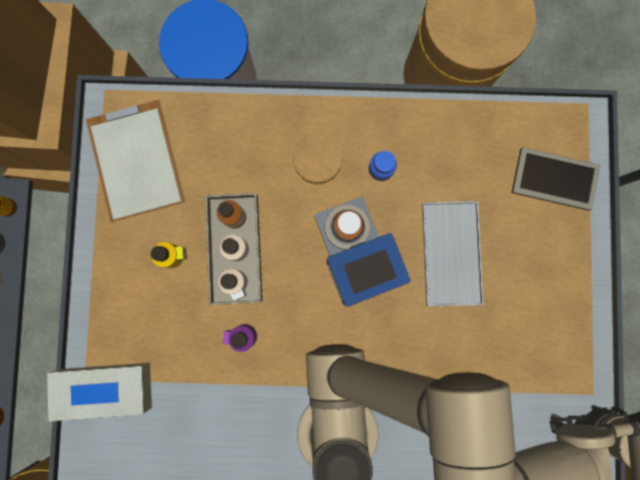

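View pics/scene.png

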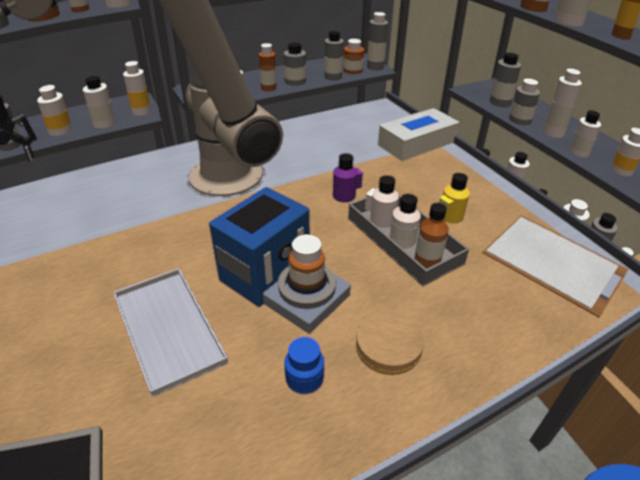

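The top view shows the jar (white cap) at (348,225) on the pad, with the reader head nearer the robot at (368,270). The crate is on the left, with the windowed bottle at its near end: cap (232,282), window block about (237,295). The tray is on the right, around (452,254), and the drum lid is at (317,165). Next I'll measure these using depth.

```bash
cat > meas.py <<'E'
from h import *
z=np.load("top.npz");im,d=z["im"],z["d"];m=optics.camera_model("top")
v,u=np.mgrid[0:480,0:640]
W=world("top",d,m,u,v)
def sel(roi,lo,hi,name):
    a,b,c,e=roi; k=np.zeros(d.shape,bool);k[b:e,a:c]=1;k&=(d>0)&(W[...,2]>lo)&(W[...,2]<hi)
    P=W[k]; c,R=cv2.minEnclosingCircle(P[:,:2].astype(np.float32).reshape(-1,1,2)); rc=cv2.minAreaRect(P[:,:2].astype(np.float32).reshape(-1,1,2))
    print(name,len(P),"mean",P.mean(0).round(4),"z%",np.percentile(P[:,2],[5,50,95]).round(4),"circ",np.round(c,4),round(R,4),"rect",np.round(rc[0],4),np.round(rc[1],4),round(rc[2],2)); return P
sel((325,200,375,250),.145,.18,"jarcap")
sel((320,225,420,310),.155,.19,"head")
sel((215,268,250,305),.115,.15,"winbottlecap")
sel((215,268,250,305),.063,.085,"winblock+")
sel((215,234,250,264),.115,.15,"plaincap")
sel((210,195,250,228),.140,.18,"tallcap")
sel((200,185,265,310),.04,.06,"craterim")
sel((415,190,490,315),.012,.03,"trayrim")
sel((415,190,490,315),.001,.009,"trayfloor")
sel((285,140,350,190),.025,.045,"lid")
sel((365,145,405,185),.06,.12,"bluejar")
sel((310,190,380,260),.03,.042,"foot")
c=im[190:310,195:420];cv2.imwrite("pics/crop.png",cv2.resize(c[:,:,::-1],None,fx=3.5,fy=3.5,interpolation=cv2.INTER_CUBIC))
E
python3 meas.py
```

```text
jarcap 570 mean [ 0.5271 -0.0183  0.1605] z% [0.1532 0.1588 0.1714] circ [ 0.522  -0.0287] 0.0581 rect [ 0.5208 -0.0238] [0.1104 0.0687] 23.58
head 3908 mean [ 0.4336 -0.0543  0.1694] z% [0.1631 0.1698 0.1747] circ [ 0.4465 -0.051 ] 0.1145 rect [ 0.4595 -0.0446] [0.1923 0.1704] 22.83
winbottlecap 212 mean [0.3931 0.2871 0.1303] z% [0.1255 0.1305 0.135 ] circ [0.3934 0.2876] 0.02 rect [0.3926 0.2875] [0.0372 0.0383] 1.68
winblock+ 158 mean [0.3761 0.2715 0.0783] z% [0.0674 0.0788 0.0846] circ [0.3856 0.2853] 0.0408 rect [0.3883 0.281 ] [0.078  0.0648] 50.72
plaincap 215 mean [0.4808 0.2871 0.1298] z% [0.1223 0.1301 0.1347] circ [0.4809 0.2877] 0.0204 rect [0.4811 0.2881] [0.039  0.0384] 74.18
tallcap 183 mean [0.5681 0.2967 0.1585] z% [0.1505 0.1592 0.1635] circ [0.5694 0.2979] 0.0188 rect [0.5694 0.2982] [0.0363 0.0331] 45.28
craterim 795 mean [0.4837 0.2922 0.0486] z% [0.0418 0.0486 0.0548] circ [0.4809 0.2924] 0.1583 rect [0.4814 0.293 ] [0.2905 0.1374] 4.85
trayrim 601 mean [ 0.4893 -0.2969  0.0181] z% [0.0128 0.0182 0.0235] circ [ 0.4857 -0.2945] 0.1568 rect [ 0.487  -0.2959] [0.2809 0.1525] 2.92
trayfloor 5075 mean [ 0.4905 -0.2973  0.004 ] z% [0.0013 0.0037 0.0077] circ [ 0.4928 -0.3015] 0.1977 rect [ 0.4928 -0.2986] [0.3422 0.2039] 0.47
lid 1683 mean [0.7282 0.0766 0.0335] z% [0.0286 0.0336 0.0384] circ [0.7314 0.0766] 0.066 rect [0.7255 0.0773] [0.1167 0.1276] 2.01
bluejar 425 mean [ 0.7131 -0.0988  0.084 ] z% [0.0617 0.0869 0.0921] circ [ 0.7143 -0.0973] 0.0332 rect [ 0.7143 -0.0974] [0.0583 0.0606] 7.88
foot 747 mean [0.5523 0.0009 0.0368] z% [0.032  0.0369 0.0411] circ [ 0.5508 -0.0053] 0.0891 rect [ 0.5514 -0.0056] [0.1191 0.1399] 22.99
```

View pics/crop.png

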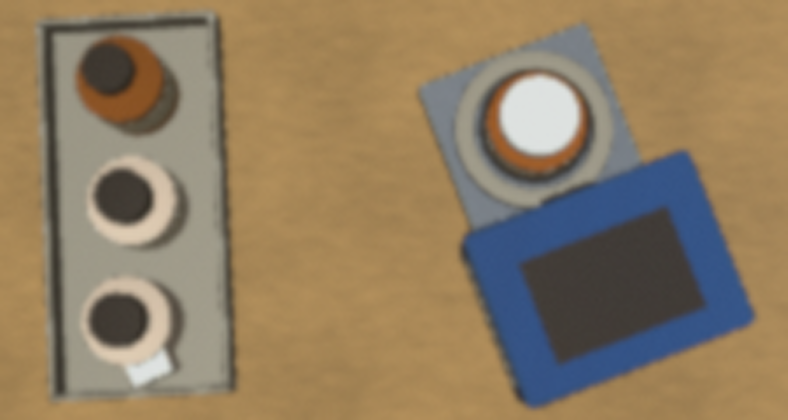

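The crop clearly shows the white window block at crop (148,365), pointing toward the robot and slightly right. I'll now separate the jar cap, the head and the block by colour.

```bash
cat >> meas.py <<'E'
print("----")
I=im.astype(int);R_,G_,B_=I[...,0],I[...,1],I[...,2]
def fit(roi,mask,lo,hi,name):
    a,b,c,e=roi;k=np.zeros(d.shape,bool);k[b:e,a:c]=1;k&=mask&(d>0)&(W[...,2]>lo)&(W[...,2]<hi)
    P=W[k];q=P[:,:2].astype(np.float32).reshape(-1,1,2);c,R=cv2.minEnclosingCircle(q);rc=cv2.minAreaRect(q)
    print(name,len(P),P.mean(0).round(4),"circ",np.round(c,4),round(R,4),"rect",np.round(rc[0],4),np.round(rc[1],4),round(rc[2],2));return P
fit((325,200,375,250),(R_>180)&(B_>170),.14,.18,"jar")
fit((320,225,420,310),(B_>R_+30)|(R_<90),.16,.18,"head")
fit((325,200,375,250),B_<130*0+200,.15,.18,"x") 
k=(B_>R_-12)&(R_>190)
P=fit((215,285,250,305),k,.05,.09,"block")
c=np.array([.3932,.2874]);v=P[:,:2].mean(0)-c;print("dir",v,np.hypot(*v),np.degrees(np.arctan2(v[1],v[0])))
print(I[288:302:2,228:248:3].tolist())
E
python3 meas.py | sed -n '/----/,$p'
python3 - <<'E'
from h import *
from scipy.spatial.transform import Rotation as R
for yaw in (0,23,45,90,113,-67):
    for p in([.53,-.015,.16],[.393,.287,.12],[.49,-.29,.12]):
        q=(R.from_euler('z',yaw,degrees=True)*R.from_euler('x',180,degrees=True)).as_quat()
        s=r.solve_ik(p,q);print(yaw,p,None if s is None else np.round(s,2))
E
```

```text
----
jar 377 [ 0.5444 -0.007   0.1574] circ [ 0.5446 -0.0071] 0.0271 rect [ 0.5446 -0.0067] [0.0525 0.0518] 0.96
head 3699 [ 0.4308 -0.0553  0.1699] circ [ 0.4317 -0.0558] 0.102 rect [ 0.4315 -0.0557] [0.1281 0.169 ] 23.0
x 224 [ 0.5002 -0.0351  0.1655] circ [ 0.522  -0.0287] 0.0581 rect [ 0.5208 -0.0238] [0.1104 0.0687] 23.58
block 63 [0.3589 0.2708 0.0779] circ [0.3608 0.271 ] 0.0157 rect [0.359  0.2703] [0.0137 0.03  ] 28.37
dir [-0.03426396 -0.01658933] 0.038068689779486305 -154.16546707537296
[[[98, 89, 78], [110, 101, 88], [195, 178, 157], [219, 201, 176], [205, 189, 168], [96, 87, 75], [146, 140, 124]], [[210, 192, 168], [213, 195, 171], [220, 202, 177], [218, 200, 176], [197, 193, 182], [106, 99, 88], [156, 151, 134]], [[217, 199, 175], [220, 202, 178], [217, 199, 177], [210, 204, 190], [219, 222, 220], [146, 141, 131], [146, 141, 125]], [[169, 159, 141], [211, 203, 189], [200, 200, 193], [220, 224, 222], [222, 225, 224], [181, 181, 174], [130, 124, 110]], [[159, 155, 138], [195, 195, 184], [222, 225, 224], [221, 225, 223], [214, 217, 210], [159, 159, 148], [151, 147, 131]], 
[... 654 characters left out ...]
.    1.05  0.61]
45 [0.393, 0.287, 0.12] [ 0.47  0.43  1.81 -0.    0.9   1.26]
45 [0.49, -0.29, 0.12] [-0.67  0.56  1.58 -0.    1.    0.12]
90 [0.53, -0.015, 0.16] [-0.17  0.45  1.65 -0.    1.05 -0.17]
90 [0.393, 0.287, 0.12] [ 0.47  0.43  1.81 -0.    0.9   0.47]
90 [0.49, -0.29, 0.12] [-0.67  0.56  1.58  0.    1.   -0.67]
113 [0.53, -0.015, 0.16] [-0.17  0.45  1.65  0.    1.05 -0.57]
113 [0.393, 0.287, 0.12] [ 0.47  0.43  1.81 -0.    0.9   0.07]
113 [0.49, -0.29, 0.12] [-0.67  0.56  1.58  0.    1.   -1.07]
-67 [0.53, -0.015, 0.16] [-0.17  0.45  1.65 -0.    1.05  2.57]
-67 [0.393, 0.287, 0.12] [ 0.47  0.43  1.81 -0.    0.9  -3.07]
-67 [0.49, -0.29, 0.12] [-0.67  0.56  1.58 -0.    1.    2.07]
```

Everything fits the given sizes:

| Item | Position (m) | Yaw |
|---|---|---|
| Reader | pad about (0.546, -0.007) | 23° |
| Jar | (0.5445, -0.007), cap top at 0.158 | – |
| Windowed bottle | (0.393, 0.2875) | about 27° |
| Tray | (0.487, -0.296) | about 3° |

I'll move the jar first.

```bash
cat >> h.py <<'E'
from scipy.spatial.transform import Rotation as Rot
def Q(yaw): return (Rot.from_euler('z',yaw,degrees=True)*Rot.from_euler('x',180,degrees=True)).as_quat()
def st(t=""):
    s=r.read_state();print(t,"t",round(s["time_s"],2),"p",np.round(s["eef_pos"],4),"F",np.round(s["contact_force"],1),"w",round(s["grip_width"],4),"gf",round(s["grip_force"],1));return s
E
python3 - <<'E'
from h import *
x,y=.5445,-.007
r.reach([x,y,.26],Q(23)); st("above")
im,d,m,s=grab("wrist"); cv2.imwrite("pics/w1.png",im[:,:,::-1])
print(r.move_straight([x,y,.156],speed=.12,max_force=8)); st("down")
command_gripper(.05,force=40); st("grip")
r.move_straight([x,y,.29],speed=.15); st("lift")
r.reach([.547,-.293,.25],Q(3)); st("tray above")
print(r.move_straight([.547,-.293,.115],speed=.15,max_force=10)); st()
print(r.move_straight([.547,-.293,.082],speed=.03,max_force=4)); st("contact")
E
```

```text
above t 2.44 p [ 0.5445 -0.0078  0.26  ] F [-0.7  1.3 -0.3] w 0.0855 gf 0.0
False
down t 3.51 p [ 0.545  -0.0071  0.1567] F [ 0.4  0.  -0.3] w 0.0855 gf 0.0
grip t 3.89 p [ 0.5449 -0.0071  0.1567] F [-0.7  0.1  2.7] w 0.0547 gf 44.0
lift t 4.93 p [ 0.5439 -0.0069  0.2888] F [ 0.1 -0.7 -3.3] w 0.0547 gf 43.6
tray above t 6.05 p [ 0.5474 -0.2917  0.2501] F [ 0.2  0.2 -3.2] w 0.0547 gf 43.6
False
 t 7.1 p [ 0.5477 -0.2932  0.1161] F [-0.1 -1.3 -1.9] w 0.0545 gf 43.6
True
contact t 7.88 p [ 0.5468 -0.2934  0.0908] F [-0.1 -1.8  1.3] w 0.0546 gf 44.2
```

View pics/w1.png

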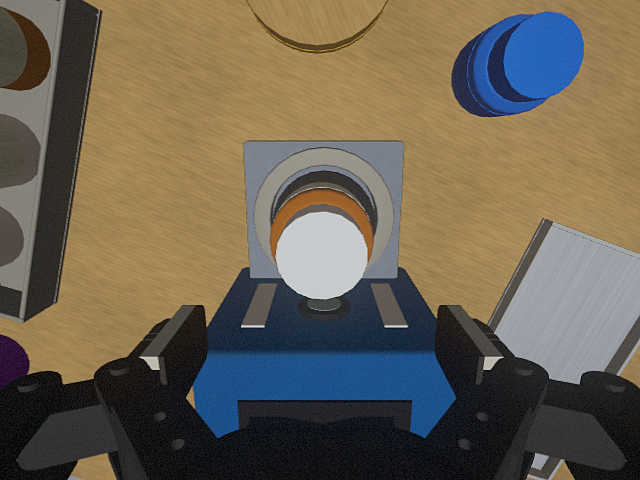

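The wrist picture shows the reader square to the tool: foot edges level, lens at (323,303), cap at (322,255). So the 23° yaw is right. Contact came at the expected height, so I'll release the jar and then look at the pad and the bottle.

```bash
python3 - <<'E'
from h import *
command_gripper(.085); st("rel")
r.move_straight([.547,-.293,.25],speed=.2)
r.reach([.393,.2875,.25],Q(27)); r.hold(.2); st("above bottle")
im,d,m,s=grab("wrist"); cv2.imwrite("pics/w2.png",im[:,:,::-1]); np.savez("w2.npz",im=im,d=d,p=s["eef_pos"],q=s["eef_rot"])
print(m)
im,d,m,s=grab("top"); np.savez("top2.npz",im=im,d=d)
v,u=np.mgrid[0:480,0:640];W=world("top",d,m,u,v);Z=W[...,2]
a=(u>415)&(u<500)&(v>190)&(v<320)&(Z>.07)&(Z<.12);P=W[a];print("jar in tray",len(P),P.mean(0).round(4),cv2.minEnclosingCircle(P[:,:2].astype(np.float32).reshape(-1,1,2)))
I=im.astype(int)
a=(u>310)&(u<385)&(v>190)&(v<260)&(I[...,0]<75)&(I[...,2]<75)&(d>0)&(Z>.06)&(Z<.078)
P=W[a];print("pad",len(P),P.mean(0).round(4),cv2.minEnclosingCircle(P[:,:2].astype(np.float32).reshape(-1,1,2)))
c=im[190:310,300:500];cv2.imwrite("pics/c2.png",cv2.resize(c[:,:,::-1],None,fx=3.5,fy=3.5,interpolation=cv2.INTER_CUBIC))
E
```

```text
rel t 8.28 p [ 0.5461 -0.2924  0.09  ] F [-0.6 -0.1 -0.5] w 0.0849 gf 0.0
above bottle t 11.58 p [0.3934 0.2871 0.2499] F [-0.7  0.5  0.3] w 0.0849 gf 0.0
{'K': array([[384.0929916 ,   0.        , 320.83176476],
       [  0.        , 384.0929916 , 244.39788824],
       [  0.        ,   0.        ,   1.        ]]), 'k1': -0.0023727054870697926, 'tool_from_camera': array([[ 1.03095342e-03, -9.62835025e-01, -2.70088229e-01,
         6.81641721e-02],
       [ 9.99999437e-01,  1.06096250e-03,  3.48811353e-05,
        -1.74676957e-04],
       [ 2.52968703e-04, -2.70088113e-01,  9.62835576e-01,
        -1.18800605e-01],
       [ 0.00000000e+00,  0.00000000e+00,  0.00000000e+00,
         1.00000000e+00]])}
jar in tray 403 [ 0.5438 -0.2898  0.09  ] ((0.5441962480545044, -0.29108667373657227), 0.028459127992391586)
pad 769 [ 0.5465 -0.0085  0.0696] ((0.5468913912773132, -0.008613432757556438), 0.0415530651807785)
```

View pics/w2.png

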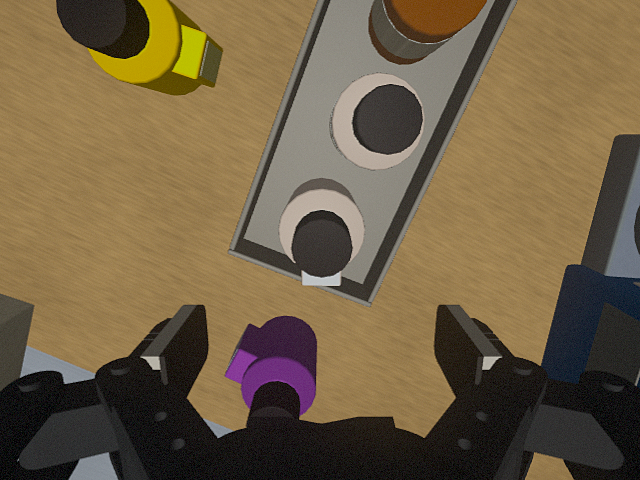

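View pics/c2.png

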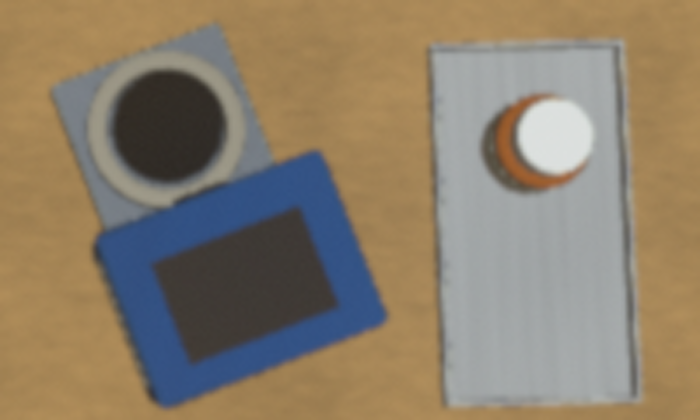

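The window block (321,279) lies straight below the cap (322,243) with its edge level, so 27° is right. The jar stands upright in the tray. The pad is at (0.5468, -0.0085). I'll refine the cap centre from wrist depth, then grasp, carry and press.

```bash
python3 - <<'E'
from h import *
z=np.load("w2.npz");d=z["d"];m=optics.camera_model("wrist");K=m["K"];T=m["tool_from_camera"]
v,u=np.mgrid[200:300,270:380];zz=d[v,u];P=np.stack([(u-K[0,2])/K[0,0]*zz,(v-K[1,2])/K[1,1]*zz,zz],-1).reshape(-1,3)
P=P@T[:3,:3].T+T[:3,3];P=Rot.from_quat(z["q"]).apply(P)+z["p"]
k=(P[:,2]>.124)&(P[:,2]<.138);C=P[k];c,R=cv2.minEnclosingCircle(C[:,:2].astype(np.float32).reshape(-1,1,2));print("cap",k.sum(),C.mean(0).round(4),np.round(c,4),R)
x,y=(C.mean(0)[:2]*.5+np.array([.3933,.2874])*.5)
assert np.hypot(x-.3933,y-.2874)<.006
print(r.move_straight([x,y,.127],speed=.12,max_force=8)); st("down")
command_gripper(.03,force=70); r.hold(.1); g=st("grip")
r.move_straight([x,y,.315],speed=.12); st("lift")
r.reach([.5475,-.0075,.315],Q(23)); r.hold(.2); st("over pad")
im,d,m,s=grab("wrist"); cv2.imwrite("pics/w3.png",im[:,:,::-1])
print(r.move_straight([.5475,-.0075,.215],speed=.1,max_force=10)); st("near")
im,d,m,s=grab("scene"); cv2.imwrite("pics/s3.png",cv2.resize(im[180:340,200:400,::-1],None,fx=3.5,fy=3.5,interpolation=cv2.INTER_CUBIC))
E
```

```text
cap 2927 [0.3936 0.2872 0.132 ] [0.3926 0.2867] 0.019970586523413658
False
down t 12.86 p [0.3939 0.2875 0.1276] F [-0.   0.2 -0.1] w 0.0851 gf 0.0
grip t 13.45 p [0.3937 0.2873 0.1277] F [-0.3 -1.5  5. ] w 0.0383 gf 69.9
lift t 15.17 p [0.3932 0.2872 0.3143] F [-1.2 -0.1 -3. ] w 0.038 gf 70.5
over pad t 16.62 p [ 0.5473 -0.0063  0.3152] F [ 0.1 -0.  -2.4] w 0.038 gf 70.5
False
near t 17.82 p [ 0.5479 -0.0076  0.2157] F [-0.4 -1.1 -3.1] w 0.0383 gf 70.5
```

View pics/s3.png

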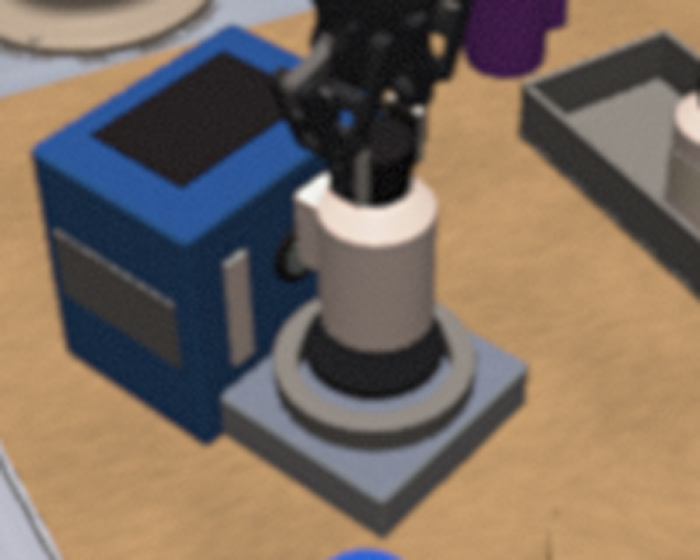

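View pics/w3.png

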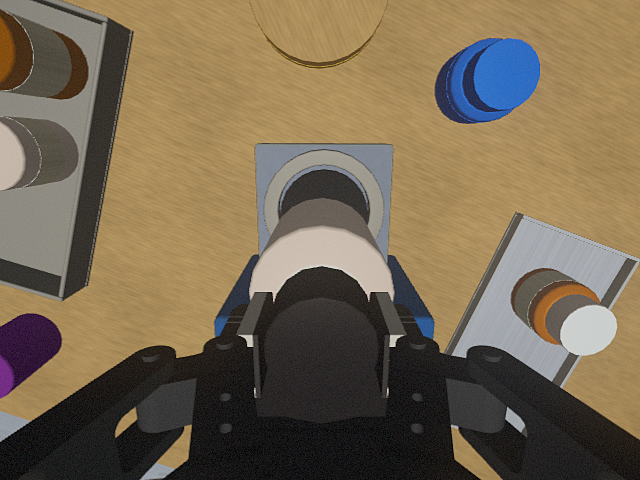

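The bottle hangs upright above the pad with its window facing the lens nose (scene crop: block at (310,230), lens at (290,262)). The wrist view shows it centred on the foot. Now I'll press.

```bash
python3 - <<'E'
from h import *
p=[.5475,-.0075]
print(r.move_straight(p+[.197],speed=.05,max_force=8)); st()
print(r.move_straight(p+[.176],speed=.015,max_force=22)); st("pressed")
r.hold(.5); st("held"); im,d,m,s=grab("scene"); cv2.imwrite("pics/s4.png",cv2.resize(im[180:340,200:400,::-1],None,fx=3.5,fy=3.5,interpolation=cv2.INTER_CUBIC))
E
```

```text
False
 t 18.38 p [ 0.5474 -0.0075  0.1967] F [-0.2 -0.8 -2.6] w 0.0382 gf 70.5
True
pressed t 19.49 p [ 0.548  -0.0074  0.181 ] F [-2.5 -0.   9.8] w 0.0378 gf 71.9
held t 19.99 p [ 0.548  -0.0074  0.1813] F [-2.5 -0.3  9.4] w 0.0385 gf 71.9
```

View pics/s4.png

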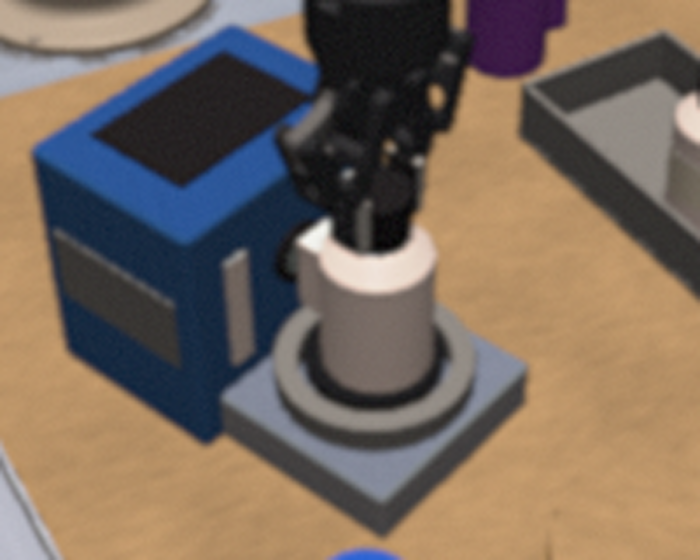

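Net pad force is about 12.5 N, so the pad isn't quite down yet (fully down needs 14.5 N). I'll press a little further in small steps.

```bash
python3 - <<'E'
from h import *
p=[.5475,-.0075]
z=.181
for i in range(10):
    z-=.0007; r.move_straight(p+[z],speed=.01); r.hold(.15); s=st(f"{z:.4f}")
    if s["contact_force"][2]>22: break
r.hold(2.0); st("held")
E
```

```text
0.1803 t 20.44 p [ 0.548  -0.0075  0.1818] F [-2.2  0.1  9.6] w 0.0382 gf 71.9
0.1796 t 20.84 p [ 0.548  -0.0075  0.1811] F [-2.4  1.5  9. ] w 0.0379 gf 71.9
0.1789 t 21.24 p [ 0.548  -0.0074  0.1805] F [-2.4  1.1 10.7] w 0.0383 gf 72.4
0.1782 t 21.64 p [ 0.5481 -0.0074  0.1805] F [-3.2  1.  16.3] w 0.0384 gf 72.8
0.1775 t 22.04 p [ 0.5483 -0.0074  0.1805] F [-6.   1.3 19.6] w 0.0383 gf 73.3
0.1768 t 22.44 p [ 0.5484 -0.0073  0.1804] F [-5.4  2.5 23.2] w 0.038 gf 73.7
held t 24.44 p [ 0.5484 -0.0074  0.1805] F [-6.2  2.1 23.7] w 0.0382 gf 73.7
```

The pad is on its stop: z stalled while force rose to about 24 N, and it held for over 2 s. Now I'll place the bottle in the tray.

```bash
python3 - <<'E'
from h import *
r.move_straight([.5475,-.0075,.205],speed=.04)
r.move_straight([.5475,-.0075,.32],speed=.12); st("lift")
p=[.432,-.298]
r.reach(p+[.30],Q(3)); r.hold(.1); st("over tray")
print(r.move_straight(p+[.145],speed=.1,max_force=10)); st()
print(r.move_straight(p+[.115],speed=.02,max_force=4)); st("contact")
r.hold(.2); command_gripper(.085); st("rel")
r.move_straight(p+[.25],speed=.12)
r.reach([.40,.05,.32],Q(23)); st("away")
im,d,m,s=grab("scene"); cv2.imwrite("pics/s5.png",im[:,:,::-1])
im,d,m,s=grab("top");v,u=np.mgrid[0:480,0:640];W=world("top",d,m,u,v);Z=W[...,2]
for n,lo,hi in(("jar",.08,.1),("bottle",.12,.14)):
    a=(u>415)&(u<500)&(v>190)&(v<320)&(Z>lo)&(Z<hi);print(n,a.sum(),W[a].mean(0).round(4))
E
```

```text
lift t 26.41 p [ 0.5472 -0.0075  0.3191] F [ 1.  -0.5 -4.4] w 0.0384 gf 70.6
over tray t 27.7 p [ 0.4328 -0.2969  0.3001] F [ 0.4 -0.3 -4.2] w 0.0382 gf 70.6
False
 t 29.4 p [ 0.4323 -0.2983  0.1456] F [-0.5  0.6 -3.4] w 0.0382 gf 70.6
True
contact t 30.33 p [ 0.432  -0.2981  0.1266] F [0.  0.9 4.7] w 0.0379 gf 71.4
rel t 31.06 p [ 0.4313 -0.2974  0.1255] F [ 1.  -0.3 -0.4] w 0.0854 gf 0.0
away t 33.58 p [0.4003 0.0494 0.3197] F [ 0.4 -1.   0.7] w 0.0851 gf 0.0
jar 659 [ 0.4959 -0.2893  0.0899]
bottle 210 [ 0.4308 -0.2956  0.1286]
```

View pics/s5.png

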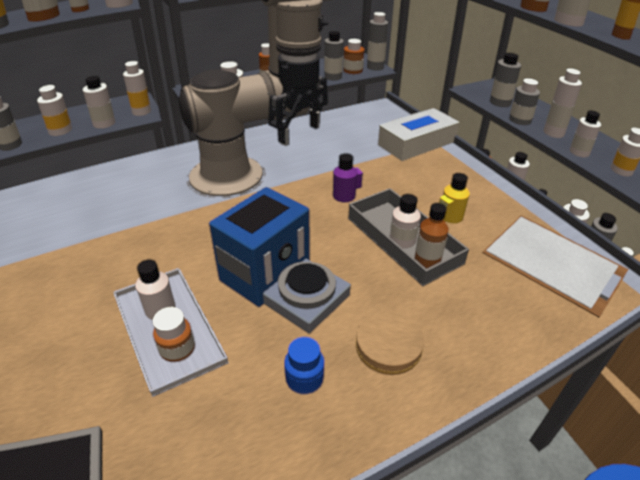

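Bottle (153,290) and jar (172,335) stand upright in the tray, the pad is up, and the other bottles and the lid haven't moved. Handing in.

```bash
python3 -c "
from h import *
print(r.finish_job())"
```

```text
the job is handed in; nothing more can be done
None
```

The job is handed in at about 34 s on the robot clock, with no verdict returned: the jar and windowed bottle stand upright in the tray, the bottle held the pad on its stop for over two seconds, and the other bottles and the drum lid look unmoved in the last picture.

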